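# Prove the clamp screw of a watch-case holder

### The job

Check that the clamp screw holding the gold watch is tight: swing its red-knobbed lever clockwise (seen from above) through its free play until it bites, then lean on it to about 1 newton-metre (12 N at the knob) and keep that load on for two seconds. Build the load up gently and never go past 1.4 newton-metres (17 N at the knob); the screw must not turn. Then swing the lever back, leave it parked with the knob over the green-topped post, let go, and disturb nothing else on the bench.

Things in the scene. Friction and masses are not known exactly. Their poses are not given: they have to be found in the camera images.
- holder: Watch-case holder screwed to the bench: grey base plate 200 x 150 x 14 mm, a steel clamp strap (top 46 mm above the bench) pressed by the vertical clamp screw onto a gold watch in a black nest. Origin on the bench directly under the screw's axis; z up; its +x axis points from the screw to the watch (62 mm away).
- clamp_screw (a joint): Turn of the clamp screw about its vertical axis, rad, 0 at the start, positive clockwise (tightening). It is tight: it holds up to about 1.5 N m (about 19 N at the knob) and is forced round, which spoils the job, beyond that. It must stay within 0.03 rad of 0.
- screw_head (a point): Centre of the steel screw head (44 mm disc with a red line), on the screw's axis, 49 mm above the bench; turns with the screw. Its x and y axes are parallel to the holder's at the start.
- collar_mark (a point): White line on the brass collar between screw and lever, 20 mm from the axis on the -x side of screw_head. The collar is a stiff torsion spring (30 N m/rad, about 1.9 degrees at 1 N m): under load the mark creeps towards screw_head's +y, 0.67 mm per N m, too little to measure well; read the force instead.
- lever: Steel lever arm 12 mm wide, top 64 mm above the bench, turning level about the screw's axis. Origin on the axis, x axis along the arm to the knob. It swings freely (0.4 N at the knob, stays where left) on the side away from the watch. Turned clockwise it bites with its x axis at 150 to 180 degrees counter-clockwise from the holder's +x; where exactly differs each time and can only be felt.
- knob (a point): Centre of the top face of the red knob, an upright round pin 14 mm in diameter that stands 41 mm above the lever arm's top; the top face is 105 mm above the bench, 80 mm from the screw's axis. Once the lever bites the knob gives only about 2.7 mm per N m.
- park (a point): Centre of the green top (28 mm disc, 51 mm above the bench) of the parking post, fixed on the holder 80 mm from the screw's axis, at 251 degrees counter-clockwise from the holder's +x; the lever passes 4 mm above it. Parked means the knob stands above it.
- jar: Glass jar with white cap, 48 mm across, 55 mm tall, loose on the bench; origin under its centre. Leave alone.
- loupe: Black eye loupe, 38 mm across, 34 mm tall, loose on the bench; origin under its centre. Leave alone.
- parts_tray: Blue divided parts tray 90 x 70 x 18 mm, loose on the bench; origin under its centre. Leave alone.
Not all that is in view belongs to the job. Of the things like the holder, leave any that is turquoise; of the rest the larger one is meant.

How it is judged:
On the way, in this order (a step that is already met when the one before it is completed fails the run):
1. the lever bites and the screw carries at least 0.75 N m clockwise for 1.5 s without having turned (y of collar_mark in the frame of screw_head above 0.0005 m and value of joint clamp_screw between -0.03 and 0.03 rad), for 1.5 s.
2. the lever is unloaded and the knob is over the green parking post (horizontal distance between knob and park below 0.012 m and y of collar_mark in the frame of screw_head below 0.0002 m), for 0.2 s.
At the end, for the whole second after the job is handed in: The knob stands within 12 mm (seen from above) of the centre of the green post, the lever still and the screw unloaded, and the screw within 0.03 rad of where it was (all of step 2 and y of collar_mark in the frame of screw_head above -0.0002 m and value of joint clamp_screw between -0.03 and 0.03 rad and linear speed of lever below 0.01 m/s and angular speed of lever below 0.05 rad/s); the robot touches nothing.
It fails at once if the screw is overloaded, beyond 1.4 N m (17.5 N at the knob) (y of collar_mark in the frame of screw_head above 0.00094 m).
It fails at once if the clamp screw is forced round by more than 0.03 rad (value of joint clamp_screw above 0.03 rad or value of joint clamp_screw below -0.03 rad).
It fails at once if the jar, loupe or parts tray is moved by more than 15 mm (distance of any of jar, loupe, parts_tray from where it was at the start of the episode above 0.015 m).
It also fails if it takes over 69 s, if anything falls off the work surface, if the arm or the gripper's body presses on something with over 40 N, if the wrist force passes 120 N, or if a joint passes its speed limit or range.

### The arm

A 6-joint arm with a two-finger parallel gripper is mounted at the origin on the work surface. World frame = base frame: x ahead of the robot, y to its left, z up, the work surface at z = 0. Lengths are in m, angles in rad, forces in N, time in s.
With the tool pointing down it reaches from about 0.325 to 0.775 m from the base axis. Payload 9.3 kg.
Tool frame: the origin (TCP) lies on the centre line of the jaws, within the pads' length; the fingertips stand 8 mm ahead of it and the grasp point (between the pads) lies 11 mm behind it; z points along the fingers, y is the direction in which the jaws open and shut (so a half turn about z gives the same grasp; the last joint's range is limited). The gripper opens to 85 mm and grips with 20 to 120 N. Pads are 22 mm wide; open, the fingers measure 114 mm over their backs; the gripper's body (76 mm by 85 mm) begins 54 mm behind the grasp point. The pads swing forward as they close: fully open they stand 13 mm farther back than shut.
Start: joints at [0.984, 0.259, 0.021, 1.334, 0, 1.418], TCP at [0.231, 0.499, 0.239] pointing down, gripper open.
Joint ranges: [-3.04, 3.04], [-0.91, 1.82], [-1.04, 1.36], [-1.92, 1.95], [-1.52, 1.45], [-3.14, 3.14]. Speed limits (rad/s): [2.22, 2.22, 2.79, 3.14, 3.14, 3.14].

### API

Orientations are given as a unit quaternion [w, x, y, z].
In Python, from rig import env, eyes, ticket gives the robot as it stands. The module is installed in compiled form; this text tells all that it offers.
- The arm moves only by the shell command python3 -m handwheel 'ROWS'. ROWS is JSON, one flat list of numbers, 7 for each row, row after row: the shift along the tool's x, y, z in mm, then the turn, a rotation vector about the tool's x, y, z in rad, then the closure in counts, from 0 (fully open) to 255 (shut). A call has 1 to 12 rows; each row is the pose to reach, as a shift and turn from the pose commanded when the call began, along the tool's axes at that moment; what a row does not reach only later rows make up. A row lasts 1/8 s, in which the tool goes at most 62.5 mm and 10.7 degrees, less where a joint would pass 70% of its speed; a pose out of reach is approached as far as the arm can. A call with a gripper value outside its range is refused whole. The fingers move at their own pace and stop on an object; the grip force is fixed at half the most. Time passes only in rows, so rows that repeat a pose let the fingers close. It gives the time, the measured TCP pose, the force and the opening at its end, in the units of the state.
- env.get_state(): the state, without advancing time (a new reading comes with each control period).
- eyes.grab_frame(name): name is "side" or "top" or "wrist"; returns a dict with "image" (420x560x3 uint8, blue, green, red), "depth" (420x560 float32, m along the optical axis (not along the pixel's ray), 0 where there is no reading), "fx", "fy", "cx", "cy" (pixels), "eye" and "orientation" of the camera in the world. Camera axes: x right, y down, z forward; pixel columns grow to the right and rows downward; lengths in m; the calibration is good to about 2 mm. A picture is of the moment at which its call begins.
- ticket.finish_job(): hands the job in, once; it reports no verdict.
The state is a dict: "t": time; "joints": joint angles; "dq": joint speeds; "effort": joint torques, N m; "ee_pos": TCP position; "tool_rot": TCP orientation; "force": force on the tool from outside, world axes, zero at the start; "torque": the same for the moment, N m; "finger_gap": opening from 0.0 (shut) to 1.0 (fully open).
Only numpy, scipy, OpenCV 4.12 (cv2) and the standard library are available. Lean on these libraries where they do the work, as an engineer would, in place of code of your own. Each camera call takes 0.05 s, during which the arm holds its last target.

## Working session

There is one attempt and no reset: what is moved stays moved. The work goes in short steps, Python scripts to look and compute and a shell command to move; the robot and the scene stay as the last step left them, time stands still between calls to the robot, and variables do not carry over. Pictures are saved under pics/ and viewed, and the job is handed in when it is done.

```bash
mkdir -p pics
python3 - <<'E'
from rig import env, eyes
import cv2,numpy as np
s=env.get_state()
print({k:np.round(v,4).tolist() for k,v in s.items()})
for n in("top","side","wrist"):
    f=eyes.grab_frame(n); cv2.imwrite(f"pics/{n}0.png",f["image"]); print(n,f["fx"],f["fy"],f["cx"],f["cy"],np.round(f["eye"],4),np.round(f["orientation"],4))
E
```

```text
{'t': 0.0, 'joints': [0.9844, 0.2592, 0.0208, 1.3337, 0.0, 1.4182], 'dq': [-0.001, 0.0003, 0.0004, 0.0008, 0.0008, 0.0013], 'effort': [0.0015, -55.564, 34.4534, 0.0136, -0.0003, 0.0], 'ee_pos': [0.231, 0.4988, 0.2387], 'tool_rot': [-0.0002, 0.2152, 0.9766, -0.0006], 'force': [-0.6467, 0.6913, -0.4756], 'torque': [0.0339, 0.0251, 0.0297], 'finger_gap': 1.0048}
top 434.6881790279409 434.6881790279409 276.7949280640434 215.2683033339759 [0.4203 0.0136 1.0324] [-0.0728  0.708  -0.6987  0.0725]
side 403.35737672216436 403.35737672216436 278.9284768986309 204.88463223532884 [ 0.3505 -0.4998  0.6065] [-0.4003  0.8823 -0.223   0.108 ]
wrist 329.1692344386085 329.1692344386085 278.0246287687524 214.42262134049423 [0.1613 0.532  0.3725] [0.1307 0.8324 0.532  0.0836]
```

View pics/top0.png

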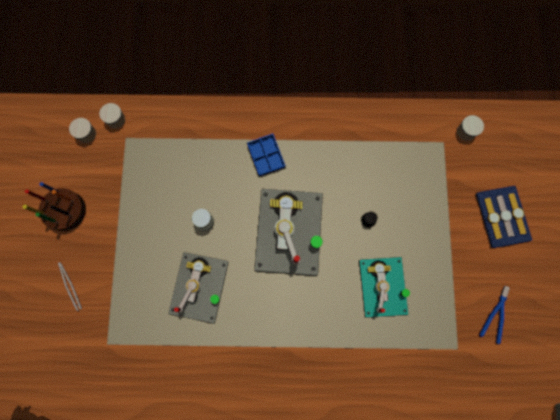

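View pics/side0.png

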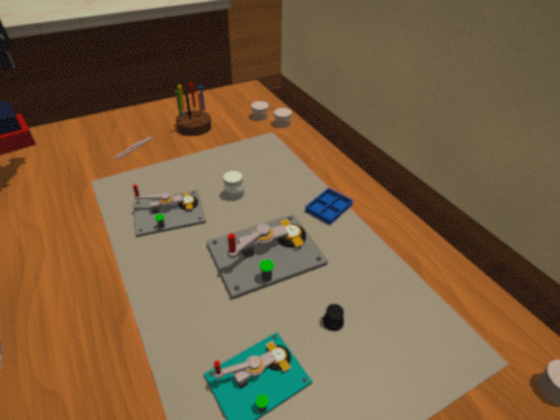

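View pics/wrist0.png

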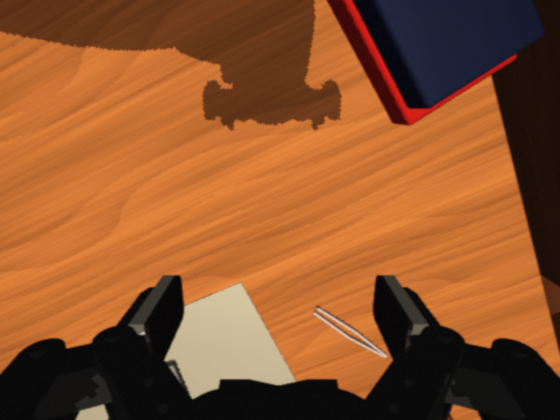

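The top view shows the target: the large grey holder, with its knob at about (296,258), green post at (316,242), screw at (285,228) and watch at (286,203). The small grey holder and the turquoise one are decoys. Next I measure the target's points.

```bash
cat > h.py <<'E'
import numpy as np,cv2
from scipy.spatial.transform import Rotation as R
def rot(q): return R.from_quat([q[1],q[2],q[3],q[0]]).as_matrix()
def ray(f,u,v):
    d=rot(f["orientation"])@np.array([(u-f["cx"])/f["fx"],(v-f["cy"])/f["fy"],1.]); return np.array(f["eye"]),d
def onz(f,u,v,z):
    e,d=ray(f,u,v); return e+d*(z-e[2])/d[2]
def proj(f,p):
    c=rot(f["orientation"]).T@(np.array(p)-np.array(f["eye"])); return np.array([f["cx"]+f["fx"]*c[0]/c[2],f["cy"]+f["fy"]*c[1]/c[2]])
def two(f1,p1,f2,p2):
    a,d=ray(f1,*p1); b,e=ray(f2,*p2); d/=np.linalg.norm(d);e/=np.linalg.norm(e)
    s=np.linalg.lstsq(np.c_[d,-e],b-a,rcond=None)[0]; x=a+d*s[0];y=b+e*s[1]; return (x+y)/2,np.linalg.norm(x-y)
def blobs(f,col,minA=8):
    im=f["image"].astype(int);b,g,r=im[...,0],im[...,1],im[...,2]
    m={"red":(r>90)&(g<0.35*r)&(b<0.35*r),"green":(g>90)&(r<0.5*g)&(b<0.5*g)}[col].astype(np.uint8)
    n,l,st,c=cv2.connectedComponentsWithStats(m)
    return m,[(np.round(c[i],1).tolist(),st[i].tolist()) for i in range(1,n) if st[i][4]>=minA]
E
python3 - <<'E'
from h import *
from rig import eyes
for n in("top","side"):
    f=eyes.grab_frame(n)
    for c in("red","green"):
        for p,st in blobs(f,c)[1]: print(n,c,p,st,np.round(onz(f,*p,0.105 if c=="red" else .051),4))
    im=f["image"]; x0,y0,w,h=(240,175,100,110) if n=="top" else (195,205,145,95)
    cv2.imwrite(f"pics/{n}crop.png",cv2.resize(im[y0:y0+h,x0:x0+w],None,fx=5,fy=5,interpolation=cv2.INTER_CUBIC))
E
```

```text
top red [26.5, 191.0] [25, 190, 4, 3, 12] [0.6612 0.5675 0.105 ]
top red [296.0, 258.4] [294, 256, 5, 6, 21] [ 0.5204 -0.0271  0.105 ]
top red [176.2, 309.1] [174, 308, 5, 3, 12] [0.4113 0.2223 0.105 ]
top green [315.9, 241.4] [311, 236, 11, 12, 106] [ 0.5656 -0.0746  0.051 ]
top green [405.0, 292.7] [402, 289, 7, 8, 45] [ 0.4531 -0.2722  0.051 ]
top green [214.5, 299.0] [211, 295, 8, 9, 60] [0.4338 0.1509 0.051 ]
side red [191.0, 83.5] [190, 82, 3, 4, 8] [0.6643 0.589  0.105 ]
side red [17.5, 127.3] [0, 113, 29, 26, 209] [0.2147 0.5449 0.105 ]
side red [231.0, 236.5] [228, 234, 6, 6, 29] [ 0.5189 -0.0312  0.105 ]
side red [216.5, 364.0] [215, 361, 4, 7, 24] [ 0.4093 -0.2355  0.105 ]
side green [159.1, 216.9] [155, 214, 9, 7, 53] [0.4313 0.1381 0.051 ]
side green [266.1, 265.2] [259, 259, 15, 13, 143] [ 0.5636 -0.0762  0.051 ]
side green [261.6, 400.8] [256, 394, 12, 14, 134] [ 0.4494 -0.2842  0.051 ]
```

View pics/topcrop.png

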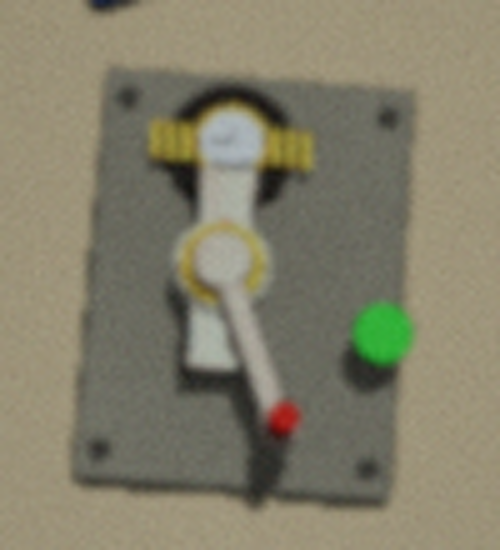

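View pics/sidecrop.png

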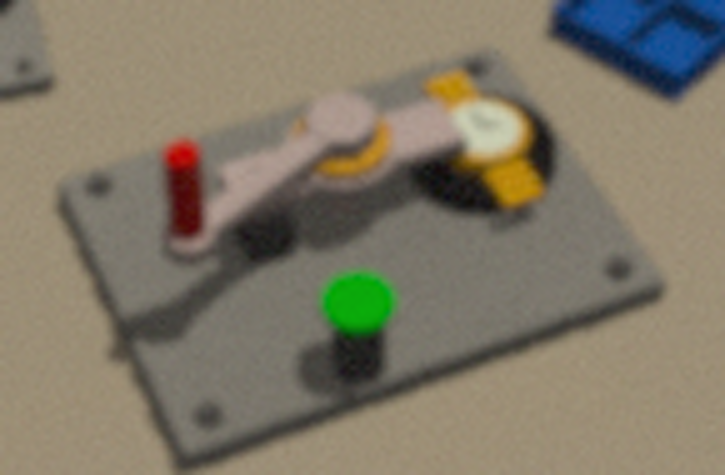

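The crops show the hub centre at about (284.4,226.6) in the top view and (263.4,228.6) in the side view. The top view also gives the watch at (286.4,202) and the plate corners.

Run:
```python
from h import *
from rig import eyes
t=eyes.grab_frame("top"); s=eyes.grab_frame("side")
T=lambda x,y:(240-.4+x/5,175-.4+y/5); S=lambda x,y:(195-.4+x/5,205-.4+y/5)
K,dk=two(t,(296,258.4),s,(231,236.5)); G,dg=two(t,(315.9,241.4),s,(266.1,265.2)); H,dh=two(t,T(222,258),s,S(342,118))
print("knob",K,dk,"green",G,dg,"hub",H,dh)
Hz=onz(t,*T(222,258),.065); print("hub top",Hz)
W=onz(t,*T(232,135),.04);W2=onz(s,*S(487,130),.04);print("watch",W,W2)
for p in [(110,68),(413,92),(388,503),(73,483)]: print("corner",onz(t,*T(*p),.014))
for p in [(62,190),(490,50),(663,290),(178,462)]: print("cornerS",onz(s,*S(*p),.014))
C=[onz(t,*T(*p),.014) for p in [(110,68),(413,92),(388,503),(73,483)]]
x=(C[0]+C[1]-C[2]-C[3])/2;print("x ax deg",np.degrees(np.arctan2(x[1],x[0])),np.linalg.norm(x))
g=np.degrees(np.arctan2(*(G-Hz)[[1,0]]));print("green dist",np.linalg.norm((G-Hz)[:2]),"ang",g,"holder yaw",g-251)
k=np.degrees(np.arctan2(*(K-Hz)[[1,0]]));print("knob dist",np.linalg.norm((K-Hz)[:2]),"ang",k)
w=(W-Hz);print("watch d",np.linalg.norm(w[:2]),np.degrees(np.arctan2(w[1],w[0])))
```

```text
knob [ 0.52063838 -0.02719517  0.10066828] 0.0005106545057781221 green [ 0.56524265 -0.07459821  0.04874268] 0.001453936751823422 hub [ 0.59669058 -0.00116654  0.06384105] 0.0016112987080289791
hub top [ 0.59726658 -0.00137035  0.065     ]
watch [ 0.66059289 -0.00587275  0.04      ] [ 0.65461185 -0.01239684  0.04      ]
corner [0.69950249 0.05307751 0.014     ]
corner [ 0.68946716 -0.09377162  0.014     ]
corner [ 0.49178478 -0.08053744  0.014     ]
corner [0.49908792 0.06623912 0.014     ]
cornerS [0.49997546 0.06069098 0.014     ]
cornerS [0.69455666 0.0522256  0.014     ]
cornerS [ 0.68459043 -0.09761769  0.014     ]
cornerS [ 0.48823056 -0.08312144  0.014     ]
x ax deg -3.7934394809842016 0.19948554107920588
green dist 0.07992403354348704 ang -113.62067102626084 holder yaw -364.6206710262608
knob dist 0.08086286646981895 ang -161.37543374899357
watch d 0.06348615875458866 -4.066796376050105
```

The checks agree:
- **Post:** 79.9 mm from the axis.
- **Lever arm:** 80.9 mm.
- **Holder:** yaw about −4.2°.
- **Knob:** world angle 198.6°, which is 203° relative to the holder.

I'll cage the knob loosely between the jaws, with the jaw axis tangential. First I move above it.

```bash
python3 -m handwheel '[-40,-30,1,0,0,-0.063,60, -80,-59,3,0,0,-0.126,100, -121,-89,5,0,0,-0.19,150, -161,-118,6,0,0,-0.253,180, -202,-148,8,0,0,-0.316,180, -242,-178,9,0,0,-0.38,180, -282,-207,11,0,0,-0.443,180, -323,-237,12,0,0,-0.506,180, -363,-266,14,0,0,-0.57,180, -403,-296,16,0,0,-0.633,180, -444,-325,17,0,0,-0.696,180, -484,-355,19,0,0,-0.759,180]'
python3 - <<'E'
from rig import env, eyes
from h import *
s=env.get_state(); print({k:np.round(v,4).tolist() for k,v in s.items()})
print(np.round(rot(s["tool_rot"]),3))
f=eyes.grab_frame("wrist"); cv2.imwrite("pics/wrist1.png",f["image"])
for c in("red","green"): print(c,[(p,st,np.round(onz(f,*p,.105 if c=="red" else .051),4)) for p,st in blobs(f,c,50)[1]])
E
```

```text
t: 1.85
ee_pos: [0.5218, -0.0281, 0.2204]
tool_rot: [0.0, -0.163, 0.987, -0.0]
force: [0.3, 0.2, 0.4]
finger_gap: 0.295
{'t': 1.85, 'joints': [-0.2146, 0.2179, -0.0818, 1.2707, 0.0001, -0.5417], 'dq': [-0.62, 0.3369, 0.3908, 0.0555, -0.0007, -1.1188], 'effort': [3.5108, -55.3124, 31.7074, 0.0864, -0.1264, 1.8149], 'ee_pos': [0.5218, -0.0281, 0.2204], 'tool_rot': [0.0002, -0.1628, 0.9867, -0.0], 'force': [0.3263, 0.2447, 0.3665], 'torque': [0.0121, -0.0281, 0.0475], 'finger_gap': 0.2947}
[[-0.947 -0.321  0.   ]
 [-0.321  0.947 -0.   ]
 [-0.    -0.    -1.   ]]
red [([278.9, 210.8], [271, 204, 17, 15, 205], array([ 0.522 , -0.0276,  0.105 ]))]
green [([29.9, 28.2], [19, 17, 22, 23, 385], array([ 0.4554, -0.2654,  0.051 ])), ([484.9, 167.0], [475, 157, 21, 21, 341], array([0.4365, 0.1446, 0.051 ])), ([218.4, 221.1], [205, 208, 28, 27, 578], array([ 0.5668, -0.0745,  0.051 ]))]
```

View pics/wrist1.png

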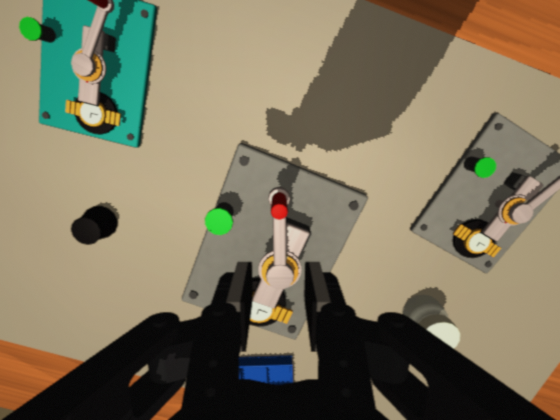

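The wrist view shows the knob top at (279,211), the green post at (218,221) and the hub at about (280,270). The arm was still settling, so I wait and measure again.

```bash
python3 -m handwheel '[0,0,0,0,0,0,185, 0,0,0,0,0,0,185, 0,0,0,0,0,0,185]'
python3 - <<'E'
from rig import env, eyes
from h import *
s=env.get_state(); M=rot(s["tool_rot"]); print(np.round(s["ee_pos"],4),"joints",np.round(s["joints"],3),"yaw",np.degrees(np.arctan2(M[1,0],M[0,0]))%360,M[:,2],s["finger_gap"])
f=eyes.grab_frame("wrist"); cv2.imwrite("pics/wrist2.png",f["image"][170:330,170:390].repeat(3,0).repeat(3,1))
P={}
for c in("red","green"): 
  for p,st in blobs(f,c,50)[1]:
    if 200<p[0]<340: P[c]=onz(f,*p,.105 if c=="red" else .051); print(c,p,st,P[c])
np.save("P.npy",[P["red"],P["green"]])
E
```

```text
t: 2.28
ee_pos: [0.5208, -0.0255, 0.2206]
tool_rot: [0.0, -0.162, 0.987, -0.0]
force: [-0.5, 0.3, 0.4]
finger_gap: 0.275
[ 0.5208 -0.0255  0.2206] joints [-0.21   0.216 -0.084  1.271  0.    -0.536] yaw 198.69592283963902 [ 4.09427135e-04  2.48337841e-05 -9.99999916e-01] 0.2747617902030422
red [275.4, 210.9] [268, 204, 16, 15, 202] [ 0.52197271 -0.02756243  0.105     ]
green [215.8, 221.2] [202, 208, 28, 27, 576] [ 0.56667823 -0.0742627   0.051     ]
```

View pics/wrist2.png

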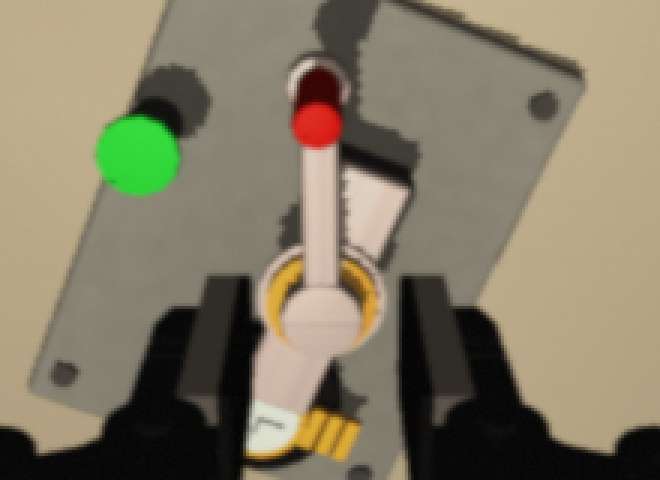

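Hub centre is at about (276.7,276.7). I compute the axis and bearings from this closer view.

Run:
```python
from rig import env, eyes
from h import *
f=eyes.grab_frame("wrist"); K,G=np.load("P.npy")
for z in(.064,.068):
    H=onz(f,276.7,276.7,z); print(z,H)
    for n,p in(("K",K),("G",G)):
        d=p-H; print(n,np.hypot(*d[:2]),np.degrees(np.arctan2(d[1],d[0]))%360)
s=env.get_state();M=rot(s["tool_rot"]);print("knob in tool",M.T@(K-s["ee_pos"]))
# axis from knob+green with both 80 mm
m=(K+G)[:2]/2;d=(G-K)[:2];L=np.hypot(*d);n=np.array([-d[1],d[0]])/L;h=np.sqrt(.08**2-L*L/4);print(m+n*h,m-n*h)
```

```text
0.064 [ 0.59836506 -0.00090248  0.064     ]
K 0.0809107118755884 199.2383314374205
G 0.07991105677267002 246.63880644827742
0.068 [ 0.59629043 -0.00158691  0.068     ]
K 0.07872642823430318 199.26553186292531
G 0.07847708178167187 247.8312564777527
knob in tool [-0.0003953  -0.00215471  0.11563081]
[ 5.97187295e-01 -3.08679770e-04] [ 0.49146365 -0.10151645]
```

```bash
python3 -m handwheel '[0,-2,20,0,0,0,185, 0,-2,45,0,0,0,185, 0,-2,70,0,0,0,185, 0,-2,95,0,0,0,185, 0,-2,115,0,0,0,185, 0,-2,130,0,0,0,185, 0,-2,138,0,0,0,185, 0,-2,141,0,0,0,185, 0,-2,141,0,0,0,185]'
python3 - <<'E'
from rig import env, eyes
from h import *
f=eyes.grab_frame("wrist"); cv2.imwrite("pics/wrist3.png",f["image"])
E
```

```text
t: 3.5
ee_pos: [0.522, -0.0284, 0.0796]
tool_rot: [0.0, -0.162, 0.987, -0.0]
force: [-0.3, -0.8, -0.0]
finger_gap: 0.274
```

View pics/wrist3.png

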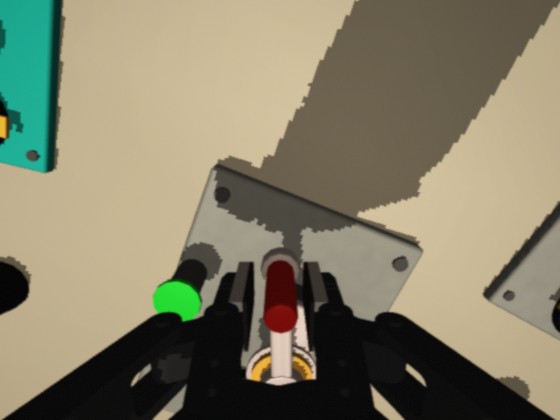

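The knob is caged between the jaws at image column 280. I swing it clockwise to just before the earliest possible bite.

```bash
python3 -m handwheel '[-0.1,4.3,0,0,0,0.054,185, -0.5,8.6,0,0,0,0.108,185, -1,12.8,0,0,0,0.161,185, -1.8,17.1,0,0,0,0.215,185, -2.9,21.3,0,0,0,0.269,185, -4.1,25.4,0,0,0,0.323,185, -4.8,27.4,0,0,0,0.35,185, -5.6,29.4,0,0,0,0.376,185, -6.4,31.4,0,0,0,0.403,185, -7.3,33.3,0,0,0,0.43,185, -7.3,33.3,0,0,0,0.43,185]'
python3 - <<'E'
from rig import env, eyes
from h import *
s=env.get_state();p=s["ee_pos"];A=np.array([.5975,-.0007]);d=p[:2]-A;M=rot(s["tool_rot"]);print(np.hypot(*d),np.degrees(np.arctan2(d[1],d[0]))%360,np.degrees(np.arctan2(M[1,0],M[0,0]))%360,M.T@s["force"],M.T@s["torque"])
f=eyes.grab_frame("wrist"); cv2.imwrite("pics/wrist4.png",f["image"])
print(env.get_state()["force"],env.get_state()["t"])
E
```

```text
t: 4.92
ee_pos: [0.5181, 0.0056, 0.0793]
tool_rot: [0.0, 0.052, 0.999, 0.0]
force: [0.5, 0.7, -0.2]
finger_gap: 0.27
0.07966795096395242 175.44072430435253 173.98527735411818 [-0.39117576  0.70989542  0.20960941] [ 0.04596046 -0.05052231 -0.00948763]
[ 0.33649922 -0.38165125  0.44389353] 4.975
```

View pics/wrist4.png

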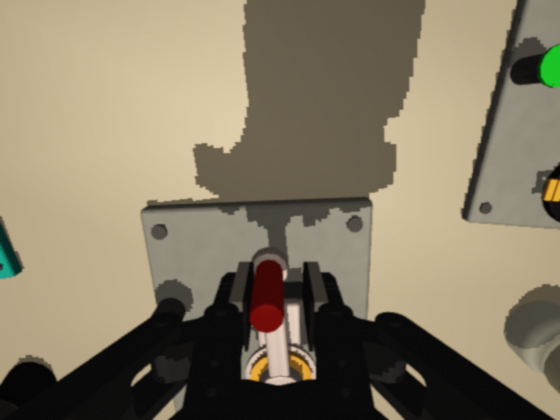

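The left jaw is pushing the knob and the force is near zero. From here I go in steps of about 2 mm, reading the force after each.

```bash
cat > f.py <<'E'
from rig import env
from h import *
s=env.get_state();p=s["ee_pos"];A=np.array([.5975,-.0007]);d=p[:2]-A;M=rot(s["tool_rot"]);print("r %.4f ang %.2f yaw %.2f"%(np.hypot(*d),np.degrees(np.arctan2(d[1],d[0]))%360,np.degrees(np.arctan2(M[1,0],M[0,0]))%360),"Ftool",np.round(M.T@s["force"],2),"dq",np.round(np.abs(s["dq"]).max(),3))
E
python3 -m handwheel '[0,1,0,0,0,0.012,185, 0,2,0,0,0,0.025,185, 0,2,0,0,0,0.025,185]'; python3 f.py
```

```text
t: 5.35
ee_pos: [0.5182, 0.0075, 0.0792]
tool_rot: [-0.0, 0.065, 0.998, -0.0]
force: [-0.7, -0.6, -0.1]
finger_gap: 0.277
r 0.0797 ang 174.08 yaw 172.55 Ftool [ 0.59 -0.71  0.14] dq 0.009
```

```bash
python3 -m handwheel '[0,1,0,0,0,0.012,185, 0,2,0,0,0,0.025,185, 0,2,0,0,0,0.025,185]'; python3 f.py
```

```text
t: 5.72
ee_pos: [0.5185, 0.0095, 0.0793]
tool_rot: [-0.0, 0.077, 0.997, 0.0]
force: [0.2, -0.4, 0.3]
finger_gap: 0.278
r 0.0797 ang 172.61 yaw 171.12 Ftool [-0.25 -0.35 -0.26] dq 0.009
```

```bash
python3 -m handwheel '[0,1,0,0,0,0.012,185, 0,2,0,0,0,0.025,185, 0,2,0,0,0,0.025,185]'; python3 f.py
```

```text
t: 6.1
ee_pos: [0.5188, 0.0115, 0.0793]
tool_rot: [-0.0, 0.09, 0.996, 0.0]
force: [0.6, -0.6, 0.2]
finger_gap: 0.275
r 0.0796 ang 171.18 yaw 169.69 Ftool [-0.68 -0.46 -0.24] dq 0.011
```

```bash
python3 -m handwheel '[0,1,0,0,0,0.012,185, 0,1.5,0,0,0,0.019,185, 0,1.5,0,0,0,0.019,185]'; python3 f.py
```

```text
t: 6.48
ee_pos: [0.5191, 0.013, 0.0793]
tool_rot: [-0.0, 0.099, 0.995, 0.0]
force: [-0.5, -0.7, -0.5]
finger_gap: 0.276
r 0.0796 ang 170.13 yaw 168.60 Ftool [ 0.38 -0.75  0.5 ] dq 0.004
```

```bash
python3 -m handwheel '[0,1,0,0,0,0.012,185, 0,2,0,0,0,0.025,185, 0,2,0,0,0,0.025,185]'; python3 f.py
```

```text
t: 6.85
ee_pos: [0.5195, 0.0149, 0.0793]
tool_rot: [0.0, 0.112, 0.994, 0.0]
force: [-0.0, 1.0, -0.5]
finger_gap: 0.274
r 0.0795 ang 168.65 yaw 167.17 Ftool [0.25 0.92 0.53] dq 0.013
```

```bash
python3 -m handwheel '[0,1,0,0,0,0.012,185, 0,2,0,0,0,0.025,185, 0,2,0,0,0,0.025,185]'; python3 f.py
```

```text
t: 7.22
ee_pos: [0.5199, 0.0169, 0.0793]
tool_rot: [-0.0, 0.124, 0.992, 0.0]
force: [0.6, -0.1, -0.2]
finger_gap: 0.275
r 0.0795 ang 167.21 yaw 165.73 Ftool [-0.56  0.05  0.16] dq 0.009
```

```bash
python3 -m handwheel '[0,1,0,0,0,0.012,185, 0,2,0,0,0,0.025,185, 0,2,0,0,0,0.025,185]'; python3 f.py
```

```text
t: 7.6
ee_pos: [0.5205, 0.0188, 0.0793]
tool_rot: [0.0, 0.137, 0.991, 0.0]
force: [-0.7, -0.5, 0.3]
finger_gap: 0.271
r 0.0795 ang 165.77 yaw 164.30 Ftool [ 0.51 -0.69 -0.28] dq 0.008
```

```bash
python3 -m handwheel '[0,1,0,0,0,0.012,185, 0,2,0,0,0,0.025,185, 0,2,0,0,0,0.025,185]'; python3 f.py
```

```text
t: 7.98
ee_pos: [0.521, 0.0208, 0.0793]
tool_rot: [0.0, 0.149, 0.989, 0.0]
force: [0.7, -0.5, 0.3]
finger_gap: 0.271
r 0.0795 ang 164.33 yaw 162.87 Ftool [-0.82 -0.25 -0.26] dq 0.009
```

```bash
python3 -m handwheel '[0,1,0,0,0,0.012,185, 0,2,0,0,0,0.025,185, 0,2,0,0,0,0.025,185]'; python3 f.py
```

```text
t: 8.35
ee_pos: [0.5216, 0.0227, 0.0793]
tool_rot: [0.0, 0.161, 0.987, 0.0]
force: [-1.1, -0.1, 0.4]
finger_gap: 0.272
r 0.0794 ang 162.89 yaw 161.44 Ftool [ 0.97 -0.46 -0.42] dq 0.011
```

```bash
python3 -m handwheel '[0,1,0,0,0,0.012,185, 0,2,0,0,0,0.025,185, 0,2,0,0,0,0.025,185]'; python3 f.py
```

```text
t: 8.72
ee_pos: [0.5222, 0.0246, 0.0793]
tool_rot: [0.0, 0.174, 0.985, 0.0]
force: [-0.1, -0.4, 0.5]
finger_gap: 0.277
r 0.0794 ang 161.45 yaw 160.00 Ftool [-0.07 -0.44 -0.55] dq 0.011
```

```bash
python3 -m handwheel '[0,1,0,0,0,0.012,185, 0,2,0,0,0,0.025,185, 0,2,0,0,0,0.025,185]'; python3 f.py
```

```text
t: 9.1
ee_pos: [0.5229, 0.0265, 0.0793]
tool_rot: [-0.0, 0.186, 0.983, 0.0]
force: [0.4, -1.0, 0.4]
finger_gap: 0.272
r 0.0794 ang 159.98 yaw 158.58 Ftool [-0.73 -0.79 -0.35] dq 0.012
```

```bash
python3 -m handwheel '[0,1,0,0,0,0.012,185, 0,2,0,0,0,0.025,185, 0,2,0,0,0,0.025,185]'; python3 f.py
```

```text
t: 9.48
ee_pos: [0.5236, 0.0283, 0.0793]
tool_rot: [-0.0, 0.198, 0.98, 0.0]
force: [-0.9, -0.9, -0.3]
finger_gap: 0.278
r 0.0794 ang 158.55 yaw 157.14 Ftool [ 0.47 -1.19  0.25] dq 0.009
```

```bash
python3 -m handwheel '[0,1,0,0,0,0.012,185, 0,2,0,0,0,0.025,185, 0,2,0,0,0,0.025,185]'; python3 f.py
```

```text
t: 9.85
ee_pos: [0.5244, 0.0302, 0.0793]
tool_rot: [-0.0, 0.21, 0.978, -0.0]
force: [-0.2, -0.1, 0.4]
finger_gap: 0.277
r 0.0794 ang 157.10 yaw 155.71 Ftool [ 0.12 -0.19 -0.4 ] dq 0.011
```

```bash
python3 -m handwheel '[0,1,0,0,0,0.012,185, 0,2,0,0,0,0.025,185, 0,2,0,0,0,0.025,185]'; python3 f.py
```

```text
t: 10.22
ee_pos: [0.5252, 0.032, 0.0793]
tool_rot: [-0.0, 0.223, 0.975, 0.0]
force: [0.5, 0.1, -0.7]
finger_gap: 0.273
r 0.0793 ang 155.67 yaw 154.27 Ftool [-0.43  0.28  0.71] dq 0.009
```

```bash
python3 -m handwheel '[0,1,0,0,0,0.012,185, 0,2,0,0,0,0.025,185, 0,2,0,0,0,0.025,185]'; python3 f.py
```

```text
t: 10.6
ee_pos: [0.5261, 0.0338, 0.0793]
tool_rot: [-0.0, 0.235, 0.972, 0.0]
force: [0.4, -0.1, -0.5]
finger_gap: 0.27
r 0.0793 ang 154.21 yaw 152.84 Ftool [-0.37  0.11  0.46] dq 0.01
```

```bash
python3 -m handwheel '[0,1,0,0,0,0.012,185, 0,2,0,0,0,0.025,185, 0,2,0,0,0,0.025,185]'; python3 f.py
```

```text
t: 10.98
ee_pos: [0.527, 0.0356, 0.0793]
tool_rot: [-0.0, 0.247, 0.969, 0.0]
force: [-0.4, 0.2, 0.2]
finger_gap: 0.272
r 0.0793 ang 152.78 yaw 151.41 Ftool [ 0.46 -0.04 -0.25] dq 0.011
```

```bash
python3 -m handwheel '[0,1,0,0,0,0.012,185, 0,2,0,0,0,0.025,185, 0,2,0,0,0,0.025,185]'; python3 f.py
```

```text
t: 11.35
ee_pos: [0.528, 0.0373, 0.0793]
tool_rot: [0.0, 0.259, 0.966, 0.0]
force: [-0.3, -0.0, 0.7]
finger_gap: 0.27
r 0.0792 ang 151.33 yaw 149.98 Ftool [ 0.2  -0.16 -0.66] dq 0.01
```

```bash
python3 -m handwheel '[0,1,0,0,0,0.012,185, 0,2,0,0,0,0.025,185, 0,2,0,0,0,0.025,185]'; python3 f.py
python3 - <<'E'
from rig import eyes
from h import *
f=eyes.grab_frame("wrist"); cv2.imwrite("pics/wrist5.png",f["image"])
E
```

```text
t: 11.72
ee_pos: [0.529, 0.0391, 0.0793]
tool_rot: [0.0, 0.271, 0.963, 0.0]
force: [0.2, -0.4, -1.1]
finger_gap: 0.275
r 0.0792 ang 149.86 yaw 148.55 Ftool [-0.34 -0.21  1.08] dq 0.01
```

View pics/wrist5.png

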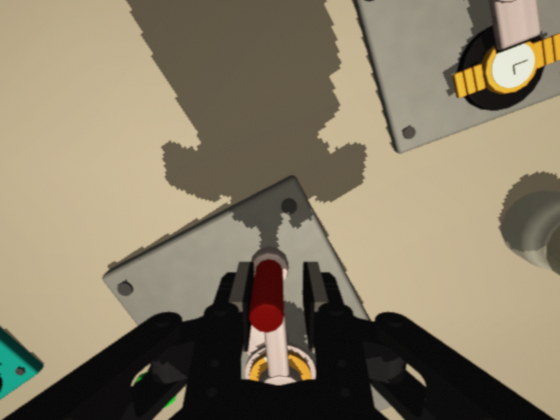

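The knob is still against the left jaw at column 268 and moves with the tool. I keep stepping.

```bash
python3 -m handwheel '[0,1,0,0,0,0.012,185, 0,2,0,0,0,0.025,185, 0,2,0,0,0,0.025,185]'; python3 f.py
```

```text
t: 12.15
ee_pos: [0.53, 0.0408, 0.0793]
tool_rot: [-0.0, 0.283, 0.959, 0.0]
force: [-0.4, 0.2, 0.1]
finger_gap: 0.275
r 0.0792 ang 148.42 yaw 147.12 Ftool [ 0.44 -0.08 -0.13] dq 0.01
```

```bash
python3 -m handwheel '[0,1,0,0,0,0.012,185, 0,2,0,0,0,0.025,185, 0,2,0,0,0,0.025,185]'; python3 f.py
```

```text
t: 12.52
ee_pos: [0.531, 0.0423, 0.0792]
tool_rot: [-0.0, 0.295, 0.955, -0.0]
force: [-0.6, -0.8, -0.2]
finger_gap: 0.276
r 0.0792 ang 147.13 yaw 145.68 Ftool [ 0.06 -1.01  0.2 ] dq 0.011
```

The tool advanced slightly less this time (1.29° instead of 1.44°), so the bite may be starting. I cut the step to 0.5 mm.

```bash
python3 -m handwheel '[0,0.2,0,0,0,0.003,185, 0,0.5,0,0,0,0.006,185, 0,0.5,0,0,0,0.006,185]'; python3 f.py
```

```text
t: 12.9
ee_pos: [0.5313, 0.0426, 0.0792]
tool_rot: [-0.0, 0.298, 0.955, -0.0]
force: [-1.1, -2.5, -0.6]
finger_gap: 0.277
r 0.0791 ang 146.79 yaw 145.34 Ftool [-0.49 -2.69  0.59] dq 0.002
```

It is biting: −2.7 N. I load it gently.

```bash
python3 -m handwheel '[0,0.2,0,0,0,0,185, 0,0.5,0,0,0,0,185, 0,0.5,0,0,0,0,185]'; python3 f.py
```

```text
t: 13.28
ee_pos: [0.5315, 0.0431, 0.0793]
tool_rot: [-0.0, 0.298, 0.955, -0.0]
force: [-2.5, -3.4, 0.4]
finger_gap: 0.272
r 0.0792 ang 146.42 yaw 145.34 Ftool [ 0.14 -4.21 -0.36] dq 0.002
```

```bash
python3 -m handwheel '[0,0.3,0,0,0,0,185, 0,0.7,0,0,0,0,185, 0,1,0,0,0,0,185, 0,1,0,0,0,0,185]'; python3 f.py
```

```text
t: 13.78
ee_pos: [0.5319, 0.0439, 0.0792]
tool_rot: [-0.0, 0.298, 0.955, -0.0]
force: [-3.6, -4.3, -0.1]
finger_gap: 0.276
r 0.0793 ang 145.83 yaw 145.34 Ftool [ 0.48 -5.56  0.1 ] dq 0.002
```

```bash
python3 -m handwheel '[0,0.3,0,0,0,0,185, 0,0.7,0,0,0,0,185, 0,1,0,0,0,0,185, 0,1,0,0,0,0,185]'; python3 f.py;  python3 -m handwheel '[0,0,0,0,0,0,185]'; python3 f.py
```

```text
t: 14.28
ee_pos: [0.5322, 0.0445, 0.0791]
tool_rot: [-0.0, 0.298, 0.955, -0.001]
force: [-4.9, -5.4, 0.2]
finger_gap: 0.277
r 0.0794 ang 145.30 yaw 145.33 Ftool [ 1.   -7.25 -0.24] dq 0.003
t: 14.4
ee_pos: [0.5322, 0.0445, 0.0791]
tool_rot: [-0.0, 0.298, 0.955, -0.001]
force: [-4.8, -6.1, 0.1]
finger_gap: 0.277
r 0.0794 ang 145.32 yaw 145.33 Ftool [ 0.5  -7.76 -0.09] dq 0.001
```

```bash
python3 -m handwheel '[0,0.3,0,0,0,0,185, 0,0.6,0,0,0,0,185, 0,1,0,0,0,0,185, 0,1,0,0,0,0,185]'; python3 f.py;  python3 -m handwheel '[0,0,0,0,0,0,185]'; python3 f.py
```

```text
t: 14.9
ee_pos: [0.5325, 0.0451, 0.079]
tool_rot: [-0.001, 0.298, 0.955, -0.001]
force: [-5.3, -6.6, 1.4]
finger_gap: 0.278
r 0.0795 ang 144.83 yaw 145.32 Ftool [ 0.54 -8.45 -1.39] dq 0.002
t: 15.02
ee_pos: [0.5325, 0.0451, 0.079]
tool_rot: [-0.001, 0.298, 0.955, -0.001]
force: [-5.7, -6.8, 1.0]
finger_gap: 0.273
r 0.0795 ang 144.85 yaw 145.32 Ftool [ 0.83 -8.88 -0.94] dq 0.002
```

Force is about 8.7 N and consistent with the deflection slope. I check it against the base joint torque, then add the rest.

```bash
cat >> f.py <<'E'
F=np.array(s["force"]);print("J1 effort %.2f, from force about base %.2f"%(s["effort"][0],p[0]*F[1]-p[1]*F[0]),"effort",np.round(s["effort"],2),"torque",np.round(s["torque"],2))
E
python3 -m handwheel '[0,0.3,0,0,0,0,185, 0,0.6,0,0,0,0,185, 0,1,0,0,0,0,185, 0,1,0,0,0,0,185]'; python3 f.py;  python3 -m handwheel '[0,0,0,0,0,0,185]'; python3 f.py
```

```text
t: 15.52
ee_pos: [0.5328, 0.0457, 0.079]
tool_rot: [-0.001, 0.298, 0.955, -0.001]
force: [-5.9, -9.2, 1.7]
finger_gap: 0.275
r 0.0796 ang 144.31 yaw 145.32 Ftool [ -0.4  -10.9   -1.64] dq 0.002
J1 effort 3.96, from force about base -4.63 effort [ 3.960e+00 -5.604e+01  3.268e+01 -2.280e+00  2.430e+00  1.000e-02] torque [-1.66  1.33 -0.03]
t: 15.65
ee_pos: [0.5328, 0.0457, 0.079]
tool_rot: [-0.001, 0.298, 0.955, -0.001]
force: [-5.8, -7.8, 1.6]
finger_gap: 0.275
r 0.0796 ang 144.35 yaw 145.31 Ftool [ 0.3  -9.71 -1.54] dq 0.001
J1 effort 3.93, from force about base -3.90 effort [  3.93 -56.04  32.66  -2.29   2.42   0.  ] torque [-1.65  1.36 -0.03]
```

Joint 1 torque (3.93 N m) agrees with the force reading of about 10 N. One more step should reach 12 N.

```bash
python3 -m handwheel '[0,0.3,0,0,0,0,185, 0,0.6,0,0,0,0,185, 0,0.9,0,0,0,0,185, 0,0.9,0,0,0,0,185]'; python3 f.py;  python3 -m handwheel '[0,0,0,0,0,0,185]'; python3 f.py
```

```text
t: 16.15
ee_pos: [0.5331, 0.0463, 0.0789]
tool_rot: [-0.001, 0.298, 0.955, -0.001]
force: [-8.1, -9.2, 2.2]
finger_gap: 0.272
r 0.0797 ang 143.88 yaw 145.31 Ftool [  1.43 -12.16  -2.18] dq 0.002
J1 effort 4.49, from force about base -4.52 effort [ 4.490e+00 -5.603e+01  3.308e+01 -2.600e+00  2.760e+00  1.000e-02] torque [-1.86  1.5   0.01]
t: 16.27
ee_pos: [0.5331, 0.0463, 0.0789]
tool_rot: [-0.001, 0.298, 0.955, -0.001]
force: [-7.2, -8.2, 0.9]
finger_gap: 0.276
r 0.0797 ang 143.89 yaw 145.31 Ftool [  1.23 -10.79  -0.87] dq 0.002
J1 effort 4.46, from force about base -4.03 effort [  4.46 -56.03  33.08  -2.6    2.75   0.  ] torque [-1.86  1.5   0.03]
```

About 11.5 N. I add 0.3 mm and hold.

```bash
python3 -m handwheel '[0,0.1,0,0,0,0,185, 0,0.2,0,0,0,0,185, 0,0.3,0,0,0,0,185, 0,0.3,0,0,0,0,185, 0,0.3,0,0,0,0,185, 0,0.3,0,0,0,0,185]'; python3 f.py
```

```text
t: 17.02
ee_pos: [0.5332, 0.0464, 0.0789]
tool_rot: [-0.001, 0.298, 0.955, -0.002]
force: [-9.0, -10.4, 2.1]
finger_gap: 0.273
r 0.0798 ang 143.76 yaw 145.30 Ftool [  1.51 -13.7   -2.07] dq 0.002
J1 effort 4.65, from force about base -5.13 effort [  4.65 -56.03  33.22  -2.71   2.87   0.  ] torque [-1.91  1.61  0.03]
```

```bash
python3 -m handwheel '[0,0,0,0,0,0,185, 0,0,0,0,0,0,185, 0,0,0,0,0,0,185, 0,0,0,0,0,0,185, 0,0,0,0,0,0,185, 0,0,0,0,0,0,185, 0,0,0,0,0,0,185, 0,0,0,0,0,0,185]'; python3 f.py
```

```text
t: 18.02
ee_pos: [0.5332, 0.0465, 0.0789]
tool_rot: [-0.001, 0.298, 0.955, -0.002]
force: [-7.6, -8.8, 2.2]
finger_gap: 0.281
r 0.0798 ang 143.74 yaw 145.30 Ftool [  1.31 -11.56  -2.16] dq 0.002
J1 effort 4.65, from force about base -4.31 effort [  4.65 -56.04  33.22  -2.71   2.87   0.  ] torque [-2.    1.54 -0.02]
```

```bash
python3 -m handwheel '[0,0,0,0,0,0,185, 0,0,0,0,0,0,185, 0,0,0,0,0,0,185, 0,0,0,0,0,0,185, 0,0,0,0,0,0,185, 0,0,0,0,0,0,185, 0,0,0,0,0,0,185, 0,0,0,0,0,0,185]'; python3 f.py
python3 - <<'E'
from rig import eyes
from h import *
f=eyes.grab_frame("wrist"); cv2.imwrite("pics/wrist6.png",f["image"])
E
```

```text
t: 19.02
ee_pos: [0.5332, 0.0464, 0.0789]
tool_rot: [-0.001, 0.298, 0.955, -0.002]
force: [-7.3, -9.9, 1.5]
finger_gap: 0.274
r 0.0797 ang 143.77 yaw 145.30 Ftool [  0.36 -12.34  -1.47] dq 0.001
J1 effort 4.65, from force about base -4.96 effort [  4.65 -56.04  33.22  -2.71   2.87   0.  ] torque [-1.99  1.57 -0.01]
```

View pics/wrist6.png

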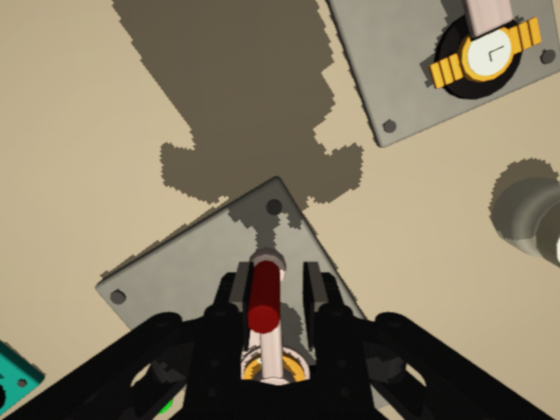

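The load held at about 12 N (0.93–1.0 N m) for more than 2 s, with joint torque steady and the knob against the left jaw. Now I unload gently.

```bash
python3 -m handwheel '[0,-0.5,0,0,0,0,185, 0,-1.2,0,0,0,0,185, 0,-2,0,0,0,0,185, 0,-3,0,0,0,0,185, 0,-4,0,0,0,0,185, 0,-5,0,0,0,0,185, 0,-6.5,0,0,0,0,185, 0,-8,0,0,0,0,185, 0,-10,0,0,0,0,185, 0,-10,0,0,0,0,185]'; python3 f.py
python3 - <<'E'
from rig import env
from h import *
s=env.get_state();M=rot(s["tool_rot"])[:2,:2];A=np.array([.5972,-.0007]);p=s["ee_pos"][:2]
y0=np.degrees(np.arctan2(M[1,0],M[0,0]))%360
a0=np.degrees(np.arctan2(*(p-A)[::-1]))%360
print(y0,a0)
for a in np.arange(a0+4,a0+51,4):
    t=A+.08*np.array([np.cos(np.radians(a)),np.sin(np.radians(a))]); d=M.T@(t-p)*1000
    print(round(a,1),np.round(d,1),"rz",round(-np.radians(a-y0),3))
E
```

```text
t: 20.32
ee_pos: [0.529, 0.0393, 0.0793]
tool_rot: [0.0, 0.298, 0.955, 0.0]
force: [0.1, -0.4, 0.2]
finger_gap: 0.277
r 0.0793 ang 149.71 yaw 145.35 Ftool [-0.3  -0.28 -0.16] dq 0.002
J1 effort -0.06, from force about base -0.22 effort [-6.000e-02 -5.579e+01  2.946e+01 -1.000e-02 -0.000e+00 -3.000e-02] torque [ 0.01 -0.04 -0.05]
145.34988470902778 149.59824129029735
153.6 [ 0.3 -5.6] rz -0.144
157.6 [ -0.7 -11.1] rz -0.214
161.6 [ -2.  -16.5] rz -0.284
165.6 [ -3.8 -21.8] rz -0.353
169.6 [ -5.9 -27. ] rz -0.423
173.6 [ -8.4 -32. ] rz -0.493
177.6 [-11.2 -36.8] rz -0.563
181.6 [-14.3 -41.4] rz -0.633
185.6 [-17.8 -45.8] rz -0.702
189.6 [-21.5 -50. ] rz -0.772
193.6 [-25.6 -53.8] rz -0.842
197.6 [-29.9 -57.4] rz -0.912
```

The screw is unloaded, with joint 1 torque near zero. I swing back along the arc.

```bash
python3 -m handwheel '[0.3,-5.6,0,0,0,-0.12,185, -0.7,-11.1,0,0,0,-0.214,185, -2,-16.5,0,0,0,-0.284,185, -3.8,-21.8,0,0,0,-0.353,185, -5.9,-27,0,0,0,-0.423,185, -8.4,-32,0,0,0,-0.493,185, -11.2,-36.8,0,0,0,-0.563,185, -14.3,-41.4,0,0,0,-0.633,185, -17.8,-45.8,0,0,0,-0.702,185, -21.5,-50,0,0,0,-0.772,185, -25.6,-53.8,0,0,0,-0.842,185, -29.9,-57.4,0,0,0,-0.912,185]'; python3 f.py
cat > arc.py <<'E'
from rig import env
from h import *
import sys
end=float(sys.argv[1]);n=int(sys.argv[2])
s=env.get_state();M=rot(s["tool_rot"])[:2,:2];A=np.array([.5972,-.0007]);p=s["ee_pos"][:2]
y0=np.degrees(np.arctan2(M[1,0],M[0,0]))%360
a0=np.degrees(np.arctan2(*(p-A)[::-1]))%360
print(y0,a0)
for a in np.linspace(a0,end,n+1)[1:]:
    t=A+.08*np.array([np.cos(np.radians(a)),np.sin(np.radians(a))]); d=M.T@(t-p)*1000
    print(round(a,1),np.round(d,1),"rz",round(-np.radians(a-y0),3))
E
python3 -m handwheel '[0,0,0,0,0,0,185]'
python3 arc.py 243 11;python3 - <<'E'
from rig import eyes
from h import *
f=eyes.grab_frame("wrist"); cv2.imwrite("pics/wrist7.png",f["image"])
E
```

```text
t: 21.82
ee_pos: [0.5209, -0.025, 0.0793]
tool_rot: [0.0, -0.154, 0.988, 0.0]
force: [-0.7, 0.8, -0.2]
finger_gap: 0.273
r 0.0803 ang 197.58 yaw 197.74 Ftool [0.37 1.   0.23] dq 0.633
J1 effort 0.36, from force about base 0.42 effort [  0.36 -54.79  29.47  -0.18  -0.11   1.05] torque [0.13 0.02 0.03]
t: 21.95
ee_pos: [0.5211, -0.0251, 0.0793]
tool_rot: [0.0, -0.153, 0.988, 0.0]
force: [0.2, -0.1, 0.0]
finger_gap: 0.273
197.55429835848557 197.78211619469002
201.9 [-0.2 -5.7] rz -0.076
206.0 [ -0.8 -11.4] rz -0.147
210.1 [ -1.9 -17.1] rz -0.219
214.2 [ -3.3 -22.6] rz -0.291
218.3 [ -5.2 -28.1] rz -0.363
222.4 [ -7.4 -33.4] rz -0.434
226.6 [-10.  -38.5] rz -0.506
230.7 [-13.  -43.4] rz -0.578
234.8 [-16.3 -48.1] rz -0.65
238.9 [-19.9 -52.5] rz -0.721
243.0 [-23.8 -56.7] rz -0.793
```

View pics/wrist7.png

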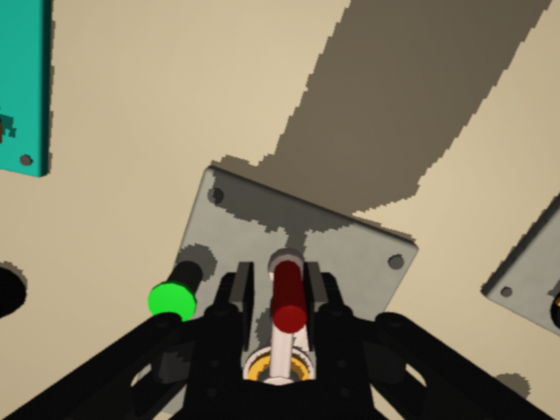

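The knob is now at the right jaw, column 290, with the green post at (172,302). I continue towards it.

```bash
python3 -m handwheel '[-0.2,-5.7,0,0,0,-0.076,185, -0.8,-11.4,0,0,0,-0.147,185, -1.9,-17.1,0,0,0,-0.219,185, -3.3,-22.6,0,0,0,-0.291,185, -5.2,-28.1,0,0,0,-0.363,185, -7.4,-33.4,0,0,0,-0.434,185, -10,-38.5,0,0,0,-0.506,185, -13,-43.4,0,0,0,-0.578,185, -16.3,-48.1,0,0,0,-0.65,185, -19.9,-52.5,0,0,0,-0.721,185, -23.8,-56.7,0,0,0,-0.793,185, -23.8,-56.7,0,0,0,-0.793,185]'; python3 f.py;python3 arc.py 248.5 3
python3 - <<'E'
from rig import eyes
from h import *
f=eyes.grab_frame("wrist"); cv2.imwrite("pics/wrist8.png",f["image"])
for n in("top","side","wrist"):
    f=eyes.grab_frame(n)
    for c in("red","green"):
        for p,st in blobs(f,c)[1]: 
            q=onz(f,*p,0.105 if c=="red" else .051)
            if np.hypot(*(q[:2]-[.565,-.074]))<.05: print(n,c,p,st,np.round(q,4))
E
```

```text
t: 23.5
ee_pos: [0.5609, -0.0717, 0.0792]
tool_rot: [0.0, -0.522, 0.853, -0.0]
force: [-0.5, -0.1, -0.5]
finger_gap: 0.272
r 0.0799 ang 242.73 yaw 242.94 Ftool [0.35 0.41 0.51] dq 0.034
J1 effort -0.19, from force about base -0.11 effort [-1.900e-01 -6.015e+01  3.043e+01 -2.000e-02 -1.000e-02 -6.200e-01] torque [ 0.02 -0.03  0.01]
242.94393972992884 242.91979362905818
244.8 [ 0.2 -2.6] rz -0.032
246.6 [ 0.1 -5.2] rz -0.065
248.5 [-0.1 -7.8] rz -0.097
side red [259.4, 245.4] [257, 243, 6, 6, 27] [ 0.5529 -0.0732  0.105 ]
side green [267.7, 265.8] [261, 260, 12, 12, 83] [ 0.5655 -0.0788  0.051 ]
wrist red [288.2, 317.9] [272, 304, 33, 28, 702] [ 0.5575 -0.0713  0.105 ]
wrist green [261.1, 253.9] [242, 235, 45, 46, 986] [ 0.5683 -0.079   0.051 ]
```

View pics/wrist8.png

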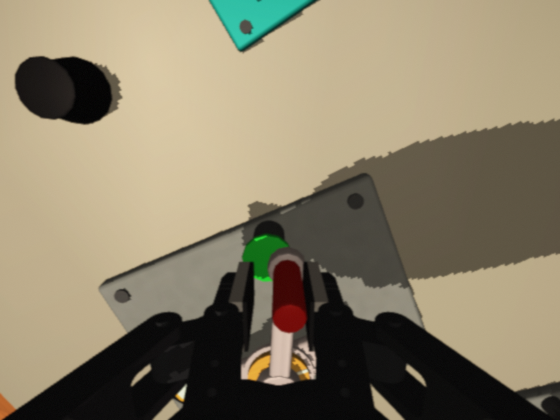

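The lever is next to the post: knob at 239.8°, with 246.7° needed. I push the last 7°.

```bash
python3 -m handwheel '[0.2,-2.6,0,0,0,-0.032,185, 0.1,-5.2,0,0,0,-0.065,185, -0.1,-7.2,0,0,0,-0.09,185, -0.3,-8.6,0,0,0,-0.108,185, -0.4,-9.6,0,0,0,-0.12,185, -0.4,-9.6,0,0,0,-0.12,185]'; python3 f.py
python3 - <<'E'
from rig import eyes
from h import *
f=eyes.grab_frame("wrist"); cv2.imwrite("pics/wrist9.png",f["image"])
for n in("side","wrist"):
    f=eyes.grab_frame(n)
    if n=="side": cv2.imwrite("pics/side9.png",cv2.resize(f["image"][205:300,195:340],None,fx=5,fy=5,interpolation=cv2.INTER_CUBIC))
    for c in("red","green"):
        for p,st in blobs(f,c)[1]: 
            q=onz(f,*p,0.105 if c=="red" else .051)
            if np.hypot(*(q[:2]-[.565,-.074]))<.05: print(n,c,p,st,np.round(q,4))
E
```

```text
t: 24.45
ee_pos: [0.5695, -0.0759, 0.0792]
tool_rot: [0.0, -0.573, 0.82, -0.0]
force: [-0.2, 0.2, 1.2]
finger_gap: 0.275
r 0.0802 ang 249.57 yaw 249.92 Ftool [-0.1   0.2  -1.19] dq 0.007
J1 effort -0.05, from force about base 0.08 effort [-5.000e-02 -6.152e+01  3.034e+01 -2.000e-02 -1.000e-02 -1.100e-01] torque [-0.01  0.05 -0.01]
side red [265.4, 245.3] [262, 243, 7, 6, 28] [ 0.562  -0.0778  0.105 ]
side green [266.2, 267.3] [259, 263, 14, 8, 55] [ 0.5616 -0.0806  0.051 ]
wrist red [290.3, 318.6] [274, 305, 33, 28, 699] [ 0.5658 -0.0755  0.105 ]
wrist green [281.5, 249.1] [261, 236, 49, 39, 672] [ 0.5668 -0.0813  0.051 ]
```

View pics/wrist9.png

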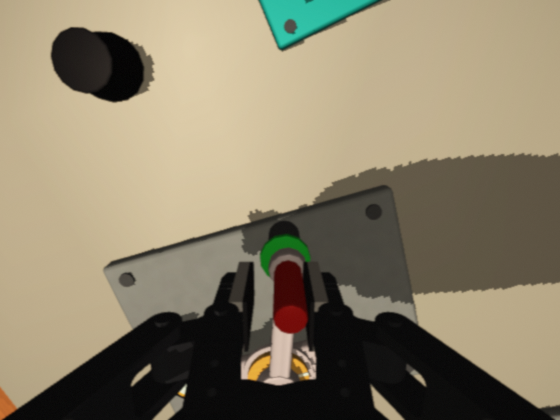

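View pics/side9.png

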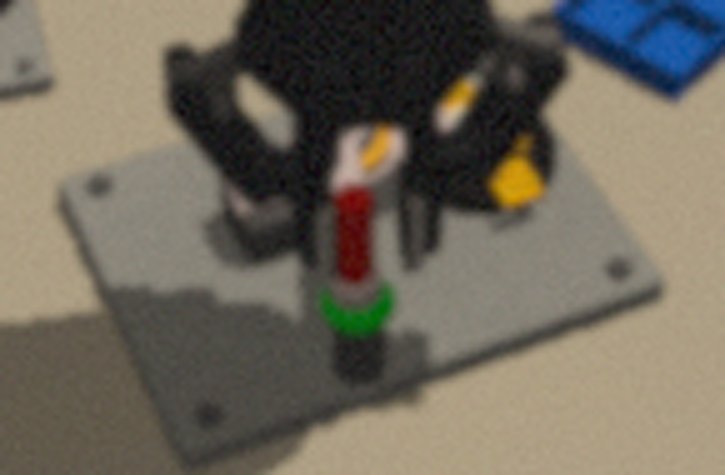

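The knob stands over the green post: lever tip at column 288, green ring centred on 285. I centre the cage off the knob and lift straight up.

```bash
python3 -m handwheel '[0,2,0,0,0,0,185, 0,4.5,0,0,0,0,185, 0,4.5,-3,0,0,0,185, 0,4.5,-10,0,0,0,185, 0,4.5,-25,0,0,0,185, 0,4.5,-50,0,0,0,185, 0,4.5,-80,0,0,0,185, 0,4.5,-115,0,0,0,185, 0,4.5,-140,0,0,0,185, 0,4.5,-150,0,0,0,185, 0,4.5,-150,0,0,0,185]'; python3 f.py
python3 - <<'E'
from rig import eyes
from h import *
for n in("top","side","wrist"):
    f=eyes.grab_frame(n); cv2.imwrite(f"pics/{n}10.png",f["image"])
    for c in("red","green"):
        for p,st in blobs(f,c)[1]: 
            q=onz(f,*p,0.105 if c=="red" else .051)
            if np.hypot(*(q[:2]-[.565,-.074]))<.05: print(n,c,p,st,np.round(q,4))
E
```

```text
t: 25.98
ee_pos: [0.5653, -0.0743, 0.2298]
tool_rot: [0.0, -0.573, 0.82, -0.0]
force: [0.4, -0.6, -0.7]
finger_gap: 0.274
r 0.0803 ang 246.41 yaw 249.91 Ftool [ 0.4  -0.54  0.66] dq 0.035
J1 effort 0.04, from force about base -0.29 effort [ 4.000e-02 -6.001e+01  3.568e+01  3.800e-01 -0.000e+00  0.000e+00] torque [-0.03 -0.03  0.01]
side red [265.7, 245.1] [263, 243, 6, 5, 24] [ 0.5627 -0.0776  0.105 ]
side green [266.9, 267.6] [259, 262, 15, 10, 72] [ 0.5623 -0.0818  0.051 ]
wrist red [277.7, 208.1] [271, 202, 15, 13, 162] [ 0.5662 -0.075   0.105 ]
wrist green [273.8, 187.0] [263, 179, 28, 25, 223] [ 0.568  -0.0811  0.051 ]
```

View pics/wrist10.png

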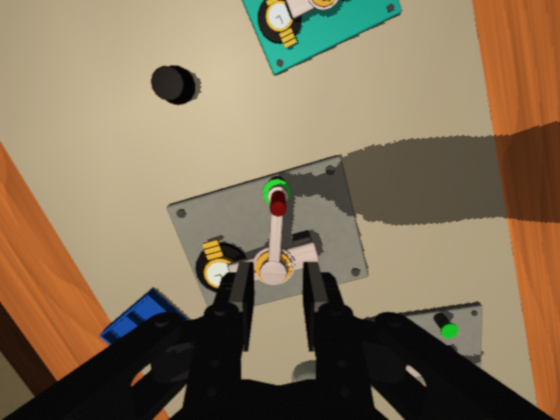

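View pics/side10.png

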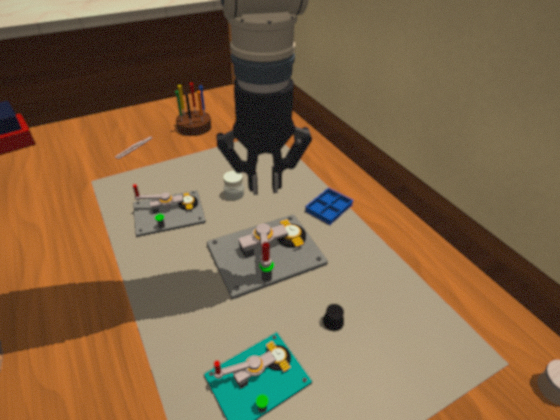

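Knob and post agree to about 1 mm in the wrist view and 1.7 mm in the side view. The gripper is clear and the loose items look where they were, so I hand in.

```bash
python3 -c "
from rig import ticket
print(ticket.finish_job())"
```

```text
the job is handed in; nothing more can be done
None
```

The clamp screw is tight: it carried the load without giving, and the lever is back over the green post. I handed the job in at about 26 s of the 69 s allowed; no verdict is reported.

- **Load:** I caged the knob loosely between the jaws and swung it clockwise in 2 mm steps. It bit with the lever at roughly 150–155° from the holder's +x. I then built the force up gently to about 12 N (11.6–13.7 N read, roughly 1 N m) and held it for just over 2 s. The base joint torque agreed with the force reading and stayed constant, so nothing suggests the screw turned. I did not measure the collar mark or screw angle directly.
- **Parking:** After unloading, the readings were near zero. I swung the lever back, backed off the knob and lifted straight up.
- **Last checks:** The knob is about 1 mm from the post centre in the wrist view and 1.7 mm in the side view. These compare with the post's position seen before the lever covered it. The two cameras differ by about 3 mm in absolute position, slightly more than the stated calibration of 2 mm. The jar, loupe and tray look unmoved by eye, and the gripper was about 115 mm above the knob, touching nothing.

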